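# Load the plate viewer and select its square filter

### The arm

A 6-joint arm with a two-finger parallel gripper is mounted at the origin on the work surface. World frame = base frame: x ahead of the robot, y to its left, z up, the work surface at z = 0. Lengths are in m, angles in rad, forces in N, time in s.
With the tool pointing down it reaches from about 0.25 to 0.725 m from the base axis. Payload 4 kg.
Tool frame: the origin (TCP) lies midway between the tips of the shut fingers; the grasp point (between the pads) lies 19 mm behind it (bot.grasp_offset is the distance from the TCP to the grasp point, in m); z points along the fingers, y is the direction in which the jaws open and shut (so a half turn about z gives the same grasp; the last joint's range is limited). The gripper opens to 85 mm and grips with 20 to 120 N. Pads are 22 mm wide; open, the fingers measure 114 mm over their backs; the gripper's body (76 mm by 85 mm) begins 54 mm behind the grasp point. The pads swing forward as they close: fully open they stand 13 mm farther back than shut.
Start: joints at [1.162, 0.241, 0.005, 1.335, 0, 1.571], TCP at [0.199, 0.459, 0.231] pointing down, gripper open.
Joint ranges: [-2.72, 2.72], [-1.05, 1.87], [-1.09, 1.28], [-1.99, 2.15], [-1.42, 1.44], [-3.14, 3.14]. Speed limits (rad/s): [2.79, 2.79, 3.14, 3.14, 3.14, 3.14].

### API

Orientations are given as a unit quaternion [x, y, z, w].
In Python, from workcell import sensors, optics, bot gives the robot as it stands.
- The arm moves only by the tool apply_moves, never from a script. Its argument "plan" is one flat list of numbers, 6 for each row, row after row: the shift along the tool's x, y, z in m, then the turn, a rotation vector about the tool's x, y, z in rad. In form: [tx, ty, tz, ax, ay, az, tx, ty, tz, ax, ay, az, ...]. A call has 1 to 12 rows; each row is the pose to reach, as a shift and turn from the pose commanded when the call began, along the tool's axes at that moment; what a row does not reach only later rows make up. A row lasts 1/12 s, in which the tool goes at most 41.7 mm and 7.16 degrees, less where a joint would pass 70% of its speed; a pose out of reach is approached as far as the arm can. A call with a gripper value outside its range is refused whole. "grip" is the finger opening in m, from 0 to 0.0854, set as the call begins (left out, the last holds). The fingers move at their own pace and stop on an object; the grip force is fixed at half the most. Time passes only in rows, so rows that repeat a pose let the fingers close. It gives the time, the measured TCP pose, the force and the opening at its end, in the units of the state.
- sensors.get_obs(): the state, without advancing time (a new reading comes with each control period).
- optics.camera(name): name is "side" or "top"; returns a dict with "pixels" (480x640x3 uint8, red, green, blue), "fx", "fy", "cx", "cy" (pixels), "k1" (the pictures are not rectified: a ray, as slopes to the right and down, at radius r is drawn at 1 + k1 r^2 times it, then the intrinsics apply), "pose" (4x4, takes a point from camera to world coordinates). Camera axes: x right, y up, looking along -z (the intrinsics and any distortion apply to the point x, -y, -z); pixel columns grow to the right and rows downward; lengths in m; the calibration is good to about 2 mm. A picture is of the moment at which its call begins. There is no depth.
- bot.job_done(): hands the job in, once; it reports no verdict.
The state is a dict: "clock": time; "joint_pos": joint angles; "joint_vel": joint speeds; "tau": joint torques, N m; "eef_pos": TCP position; "tool_rot": TCP orientation; "ft_force": force on the tool from outside, world axes, zero at the start; "ft_torque": the same for the moment, N m; "grip_width": finger opening in m.
Only numpy, scipy, OpenCV 4.12 (cv2) and the standard library are available. Lean on these libraries where they do the work, as an engineer would, in place of code of your own. Each camera call takes 0.05 s, during which the arm holds its last target.

### The job

Lay the flat cassette on the plate viewer's sloped stage, grip fin up, with a long edge resting fully against the ledge at the bottom of the slope and roughly centred from side to side, touching it down and nudging it home gently. Also turn the filter carousel the shorter way round until its one square window faces the light hood that stands between carousel and stage. Leave the other things on the bench where they are.

Things in the scene. Friction and masses are not known exactly. Their poses are not given: they have to be found in the camera images.
- viewer: White plate viewer fixed to the bench, 200 (x) x 370 (y) mm. Origin: centre of underside; own +x away from the robot, +y left. Left half (own +y): sloped stage. Right half: deck, top 52 mm above the bench, with the filter carousel. Between them at own x = y = 0 stands the grey light hood (44 x 14, top 78 mm above the bench) with a small pointer to the carousel.
- stage: Aluminium stage sloping 25 deg, lower side to the robot. Origin: on its surface at the foot of the ledge, half-way along it (36 mm above the bench). +x up the slope (0 to 140 mm), +y along the ledge (-82 to 82 mm), +z outward normal. Ledge: x -10 to 0, full width, 9 mm above the surface. Friction may hold a part set down short of the ledge.
- cassette_grip (a point): Loose cassette: grey plate 90 (x) x 130 (y) x 10 thick, with an upright white grip fin mid-top, 12 (x) x 70 (y), from 10 to 40 mm above the underside; 0.15 to 0.31 kg. This point: middle of the fin, 26 mm above the underside; cassette's own axes. Starts flat on the bench left of the viewer; same after half a turn. Flat on the stage touching the ledge it has stage x 45, z 26 mm.
- carousel (a joint): Angle of the filter carousel, rad, anticlockwise from above. The square window faces the light hood (viewer's own +y) at 0 and equally at 6.283; no end stops, no clicks; friction (0.12 N m) holds it where it is left. It starts anywhere from 0.9 to 5.38; starts within 0.2 of 3.14 may go either way.
- carousel_grip (a point): On the carousel's vertical axis, middle of its grip. Disc 148 mm dia, top 63 mm above the bench, five round windows and a square one; black bar grip across the middle 70 long x 16 wide, from 63 to 101 mm above the bench. This point is 87 mm above the bench. Own +x runs along the bar towards the square window.
- square_window (a point): Centre of the square window (33 mm frame) on top of the carousel disc, 53 mm from its axis.
- cassette: The cassette's body, the same loose thing; origin in the centre of its underside.
- cap_a: Bystander: blue screw cap, 40 dia x 16 high, in front of the viewer (mm); origin in the centre of its underside.
- cap_b: Bystander: second, identical blue screw cap, in front of the viewer (mm); origin in the centre of its underside.
- tipbox: Bystander: blue pipette-tip box 125 x 85 x 55 high, left of the cassette (mm); origin in the centre of its underside.
- bottle_a: Bystander: clear bottle, 70 dia, 150 high, behind the cassette (mm); origin in the centre of its underside.
- bottle_b: Bystander: amber jar, 60 dia, 120 high, right of the viewer (mm); origin in the centre of its underside.
- timer: Bystander: flat white bench timer 60 x 60 x 16, in front of the stage (mm); origin in the centre of its underside.
There are look-alikes about, which are no part of the job. Of the things that look like the cassette, the smaller one is meant.

How it is judged:
At the end, for the whole second after the job is handed in: The cassette lies flat on the sloped stage, fin up, a long edge against the ledge (gap at its middle under 1.5 mm, within 3 degrees), centred along the ledge within 20 mm, at rest; the carousel's square window faces the light hood within 0.12 rad (7 degrees), at rest (x of cassette_grip in the frame of stage between 0.043 and 0.0465 m and y of cassette_grip in the frame of stage between -0.02 and 0.02 m and z of cassette_grip in the frame of stage between 0.0225 and 0.0295 m and angle between the z axis of cassette_grip and the z axis of stage, either way round below 0.05 rad and angle between the y axis of cassette_grip and the y axis of stage, either way round below 0.05 rad and linear speed of cassette below 0.01 m/s and (value of joint carousel between -0.12 and 0.12 rad or value of joint carousel between 6.163 and 6.403 rad) and velocity of joint carousel between -0.05 and 0.05 rad/s); the robot touches nothing.
It fails at once if the carousel is turned the longer way round (starts within about 0.2 rad of opposite the hood may go either way) ((value of joint carousel between 3.942 and 4.092 rad and distance of square_window from where it was at the start of the episode above 0.0576 m) or (value of joint carousel between 2.192 and 2.342 rad and distance of square_window from where it was at the start of the episode above 0.0576 m)).
It fails at once if the carousel is turned more than 0.9 rad past the hood (value of joint carousel below -0.9 rad or value of joint carousel above 7.183 rad).
It fails at once if the cassette is pressed or dropped on the stage or its ledge with more than 100 N (contact force between cassette and stage above 100 N).
It fails at once if a bystander is moved by more than 30 mm (distance of any of cap_a, cap_b, tipbox, bottle_a, bottle_b, timer from where it was at the start of the episode above 0.03 m).
It also fails if it takes over 64 s, if anything falls off the work surface, if the arm or the gripper's body presses on something with over 40 N, if the wrist force passes 120 N, or if a joint passes its speed limit or range.

## Working session

There is one attempt and no reset: what is moved stays moved. The work goes in short steps, Python scripts to look and compute and a tool call to move; the robot and the scene stay as the last step left them, time stands still between calls to the robot, and variables do not carry over. Pictures are saved under pics/ and viewed, and the job is handed in when it is done.

Besides the shell and the picture viewer there is one more tool, called after "Call:" as name(argument=value, ...), one argument or row to a line, values as JSON. apply_moves: Moves the arm, as the interface text tells. Its arguments: {"type":"object","properties":{"plan":{"type":"array","items":{"type":"number"}},"grip":{"type":"number"}},"required":["plan"]}

```bash
mkdir -p pics; ls
cat > h.py <<'E'
import numpy as np, cv2
from scipy.spatial.transform import Rotation as R
from workcell import sensors, optics, bot
def snap(name,fn):
    c=optics.camera(name); cv2.imwrite('pics/'+fn+'.png',cv2.cvtColor(c['pixels'],cv2.COLOR_RGB2BGR)); np.save('pics/'+fn+'.npy',c,allow_pickle=True); return c
def load(fn): return np.load('pics/'+fn+'.npy',allow_pickle=True).item()
def ray(c,u,v):
    x=(u-c['cx'])/c['fx']; y=(v-c['cy'])/c['fy']; rd=np.hypot(x,y); r=rd
    for _ in range(50): r=rd/(1+c['k1']*r*r)
    s=r/rd if rd>0 else 1
    P=np.array(c['pose']); d=P[:3,:3]@np.array([x*s,-y*s,-1]); return P[:3,3],d/np.linalg.norm(d)
def onz(c,u,v,z):
    o,d=ray(c,u,v); return o+d*(z-o[2])/d[2]
def proj(c,p):
    P=np.array(c['pose']); q=P[:3,:3].T@(np.array(p)-P[:3,3]); x=q[0]/-q[2]; y=-q[1]/-q[2]; f=1+c['k1']*(x*x+y*y)
    return np.array([c['cx']+c['fx']*x*f,c['cy']+c['fy']*y*f])
E
python3 - <<'E'
from h import *
for n in('top','side'):
    c=snap(n,n+'0'); print(n,c['fx'],c['k1'],np.round(c['pose'],3).tolist())
o=sensors.get_obs(); print({k:np.round(v,3) for k,v in o.items()})
E
```

```text
pics
top 567.5233128325204 -0.07937732028024945 [[-0.014, 0.98, -0.2, 0.157], [-1.0, -0.015, -0.0, 0.036], [-0.003, 0.2, 0.98, 1.654], [0.0, 0.0, 0.0, 1.0]]
side 513.3766295891187 -0.13705735175349404 [[0.927, 0.253, -0.276, 0.176], [-0.375, 0.621, -0.689, -0.731], [-0.003, 0.742, 0.67, 0.835], [0.0, 0.0, 0.0, 1.0]]
{'clock': np.float64(0.1), 'joint_pos': array([1.162, 0.241, 0.004, 1.335, 0.   , 1.571]), 'joint_vel': array([-0.   , -0.001,  0.002, -0.   , -0.003,  0.001]), 'tau': array([-2.0000e-03, -3.7314e+01,  2.5301e+01,  1.1000e-02, -0.0000e+00,
        0.0000e+00]), 'eef_pos': array([0.199, 0.458, 0.23 ]), 'tool_rot': array([ 0.203,  0.979, -0.001, -0.   ]), 'ft_force': array([ 0.467, -0.23 ,  0.138]), 'ft_torque': array([0.082, 0.017, 0.029]), 'grip_width': np.float64(0.086)}
```

View pics/top0.png

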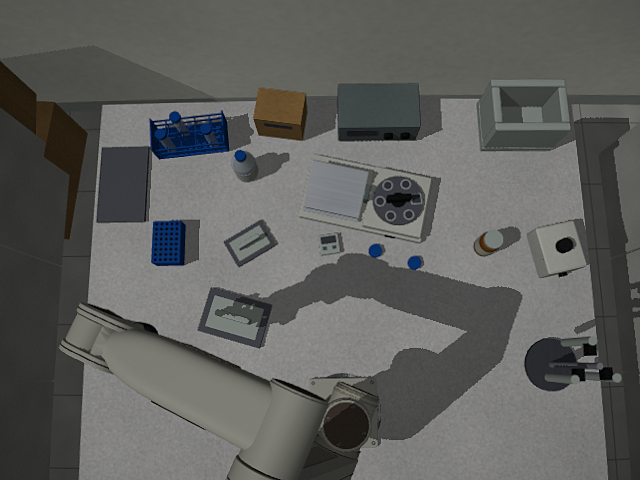

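View pics/side0.png

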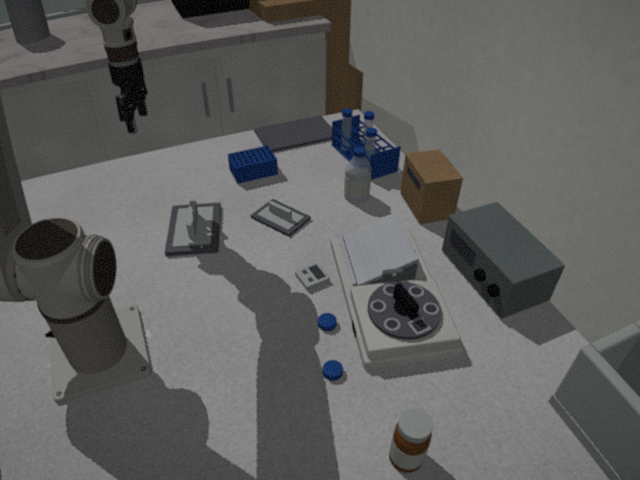

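Top view: the smaller cassette is at about (251,243), the larger look-alike at (235,317), the stage at (337,190), and the carousel at (399,200). I'll zoom in on the details.

Run:
```python
from h import *
a=cv2.imread('pics/top0.png'); b=cv2.imread('pics/side0.png')
cv2.imwrite('pics/z1.png',cv2.resize(a[145:275,210:450],None,fx=3.3,fy=3.3,interpolation=cv2.INTER_CUBIC))
cv2.imwrite('pics/z2.png',cv2.resize(b[190:380,240:480],None,fx=3.1,fy=3.1,interpolation=cv2.INTER_CUBIC))
```

```text
(no output)
```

View pics/z1.png

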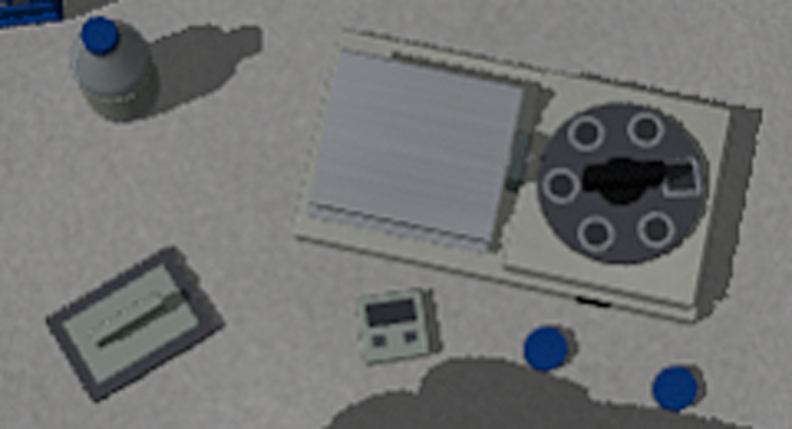

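View pics/z2.png

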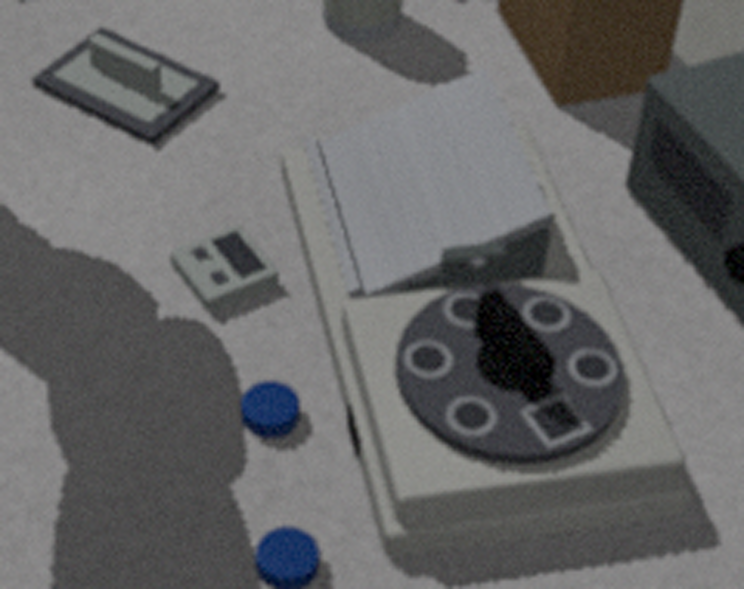

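Run:
```python
from h import *
c=load('top0'); im=c['pixels']; hsv=cv2.cvtColor(im,cv2.COLOR_RGB2HSV); g=cv2.cvtColor(im,cv2.COLOR_RGB2GRAY)
def sub(x0,y0,x1,y1): 
    m=np.zeros(g.shape,np.uint8); m[y0:y1,x0:x1]=1; return m
# disc
for (u,v) in [(337,190),(399,185),(420,160),(380,230),(240,232),(228,250),(300,260),(305,220)]: print((u,v),im[v,u],hsv[v,u])
m=((g<105).astype(np.uint8))*sub(374,172,428,228)
m=cv2.morphologyEx(m,cv2.MORPH_OPEN,np.ones((3,3)))
cn=max(cv2.findContours(m,0,1)[0],key=cv2.contourArea); h=cv2.convexHull(cn)
e=cv2.fitEllipse(h); print('disc',e, cv2.minEnclosingCircle(cn))
ctr=onz(c,*e[0],0.063); print('carousel ctr',ctr)
pts=np.array([onz(c,*(p[0]+0.0),0.063) for p in h]); print('radii',np.round(np.linalg.norm(pts-ctr,axis=1),3))
# deck corners, crop guess
f=lambda x,y:(210+x/3.3,145+y/3.3)
for n,p,z in [('deckTR',(728,110),.052),('deckBR',(692,305),.052),('deckBL',(505,268),.052),('st TL',(345,52),.095),('st TR',(525,90),.095),('st BL',(310,205),.036),('st BR',(490,240),.036),('bodyBL',(297,237),.0),('sq',(681,177),.063)]:
    print(n,np.round(onz(c,*f(*p),z),4))
# cassette dark rim
m=((g<95).astype(np.uint8))*sub(220,215,282,272)
m=cv2.morphologyEx(m,cv2.MORPH_CLOSE,np.ones((5,5)))
cn=max(cv2.findContours(m,0,1)[0],key=cv2.contourArea); r=cv2.minAreaRect(cn); bx=cv2.boxPoints(r); print(r)
q=np.array([onz(c,*b,0.010) for b in bx]); print(np.round(q,4), q.mean(0)); d=np.diff(np.vstack([q,q[:1]]),axis=0); print(np.linalg.norm(d,axis=1),np.degrees(np.arctan2(d[:,1],d[:,0])))
cv2.imwrite('pics/m.png',cv2.resize(m[145:275,210:450]*255,None,fx=3,fy=3))
```

```text
(337, 190) [125 130 134] [103  17 134]
(399, 185) [52 53 58] [115  26  58]
(420, 160) [133 132 130] [ 20   6 133]
(380, 230) [93 93 89] [30 11 93]
(240, 232) [69 69 74] [120  17  74]
(228, 250) [73 74 78] [114  16  78]
(300, 260) [138 138 137] [ 30   2 138]
(305, 220) [138 138 137] [ 30   2 138]
disc ((397.9283142089844, 200.02955627441406), (48.91073989868164, 53.562171936035156), 96.6978759765625) ((398.2496337890625, 198.03338623046875), 27.071250915527344)
carousel ctr [ 0.5963167  -0.17178087  0.063     ]
radii [0.074 0.076 0.076 0.077 0.078 0.079 0.077 0.077 0.076 0.074 0.074 0.074
 0.074 0.075 0.075 0.076 0.076 0.075 0.075 0.081 0.075 0.073 0.074 0.074]
deckTR [ 0.6644 -0.2727  0.052 ]
deckBR [ 0.4867 -0.2317  0.052 ]
deckBL [ 0.5223 -0.0689  0.052 ]
st TL [0.7086 0.0686 0.095 ]
st TR [ 0.6714 -0.0879  0.095 ]
st BL [0.5862 0.1025 0.036 ]
st BR [ 0.5517 -0.0573  0.036 ]
bodyBL [0.5659 0.116  0.    ]
sq [ 0.5998 -0.2257  0.063 ]
((250.58822631835938, 242.64703369140625), (30.52674674987793, 46.647613525390625), 59.03623962402344)
[[0.4916 0.3451 0.01  ]
 [0.5629 0.2268 0.01  ]
 [0.4826 0.1796 0.01  ]
 [0.4126 0.2971 0.01  ]] [0.48742917 0.26214464 0.01      ]
[0.13810434 0.09315433 0.13672111 0.09251743] [ -58.92363355 -149.57509734  120.81174149   31.27796479]
```

View pics/m.png

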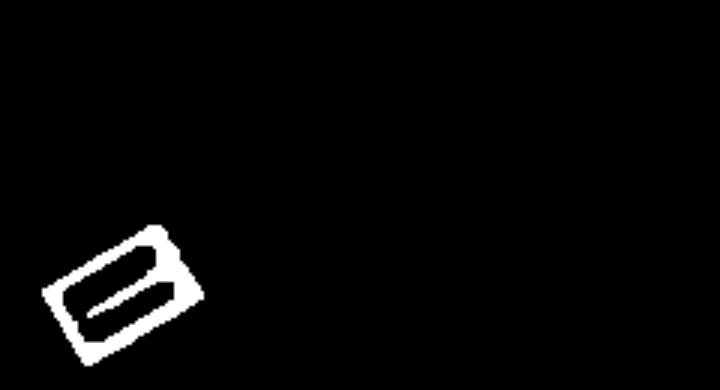

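Run:
```python
from h import *
t=load('top0'); s=load('side0')
a=cv2.cvtColor(t['pixels'],cv2.COLOR_RGB2BGR); b=cv2.cvtColor(s['pixels'],cv2.COLOR_RGB2BGR)
up=lambda i,x0,y0,w,h,f:cv2.convertScaleAbs(cv2.resize(i[y0:y0+h,x0:x0+w],None,fx=f,fy=f,interpolation=cv2.INTER_CUBIC),alpha=1.5)
cv2.imwrite('pics/y1.png',np.hstack([up(a,220,215,62,60,6),up(b,245,195,70,60,6)]))
cv2.imwrite('pics/y2.png',up(a,296,148,100,80,7))
cv2.imwrite('pics/y3.png',up(b,325,205,110,85,7))
```

```text
(no output)
```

View pics/y1.png

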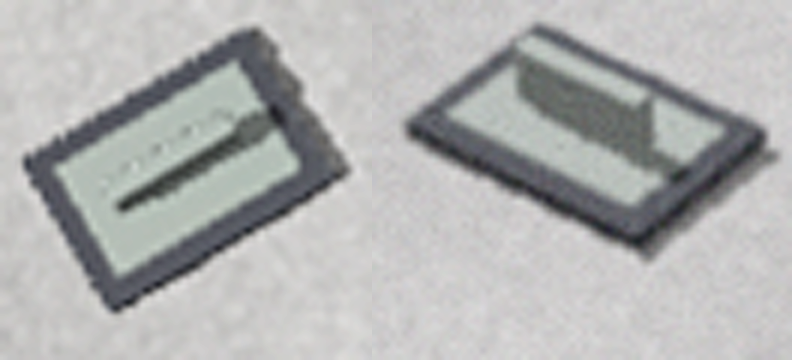

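View pics/y2.png

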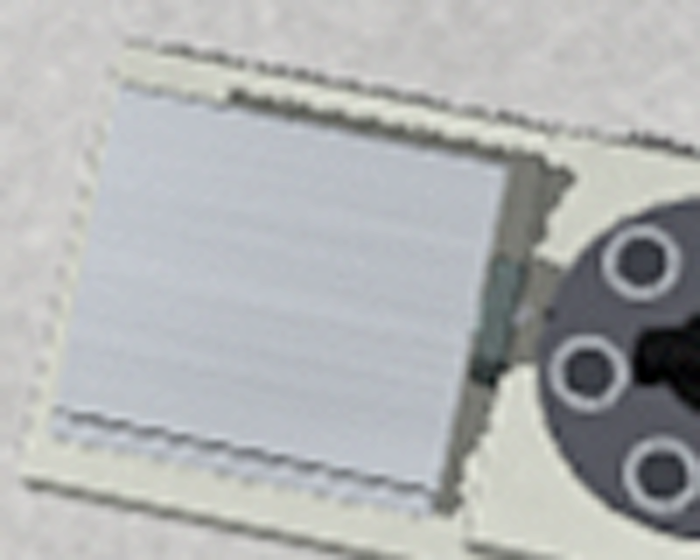

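View pics/y3.png

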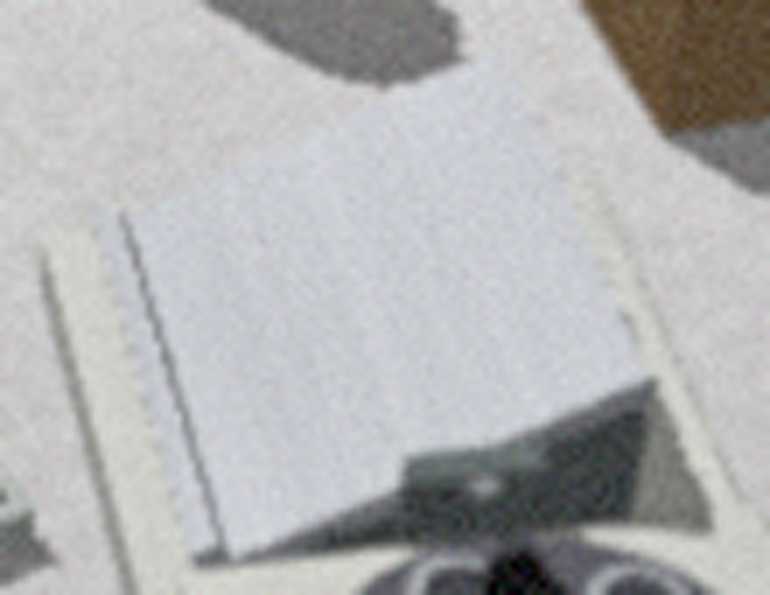

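Run:
```python
from h import *
t=load('top0'); s=load('side0')
T=lambda x,y,k,o:(o[0]+(x+.5)/k-.5,o[1]+(y+.5)/k-.5)
def tri(p,q):
    o1,d1=ray(t,*p);o2,d2=ray(s,*q);A=np.stack([d1,-d2],1);k=np.linalg.lstsq(A,o2-o1,rcond=None)[0];a=o1+k[0]*d1;b=o2+k[1]*d2
    return (a+b)/2,np.linalg.norm(a-b)
C=[('left',(25,160),(36,128)),('back',(253,30),(166,27)),('right',(346,168),(393,131)),('front',(112,310),(268,240))]
S=[('footL',(57,412),(123,213),.036),('footR',(432,492),(225,553),.036),('topL',(118,88),(480,58),.095),('topR',(508,168),(652,380),.095)]
for n,p,q in C:
    P=T(*p,6,(220,215));Q=T(*q,6,(245,195)); print(n,np.round(onz(t,*P,.01),4),np.round(onz(s,*Q,.01),4),tri(P,Q))
for n,p,q,z in S:
    P=T(*p,7,(296,148));Q=T(*q,7,(325,205)); print(n,np.round(onz(t,*P,z),4),np.round(onz(s,*Q,z),4),tri(P,Q))
# carousel in side: disc crop z2, windows
f=lambda x,y:(240+x/3.1,190+y/3.1)
print('sq side',onz(s,*f(558,420),.063))
for p in [(470,415),(428,358),(465,308),(546,313),(593,366)]: print(onz(s,*f(*p),.063))
f=lambda x,y:(210+x/3.3,145+y/3.3)
for p in [(681,177),(655,229),(596,233),(562,185),(587,133),(645,129)]: print('t',onz(t,*f(*p),.063))
```

```text
left [0.4925 0.3421 0.01  ] [0.4178 0.2955 0.01  ] (array([ 0.46558591,  0.35135755, -0.03074987]), np.float64(0.06932478053252605))
back [0.5568 0.2297 0.01  ] [0.4933 0.3434 0.01  ] (array([0.4946597 , 0.22139785, 0.10859853]), np.float64(0.07460643078282496))
right [0.4861 0.1832 0.01  ] [0.5597 0.235  0.01  ] (array([0.50400369, 0.1718619 , 0.0647771 ]), np.float64(0.058209805261520774))
front [0.417  0.2977 0.01  ] [0.4849 0.1875 0.01  ] (array([ 0.47751325,  0.30486799, -0.09181231]), np.float64(0.09005129876583942))
footL [0.5884 0.1032 0.036 ] [0.592  0.1092 0.036 ] (array([0.58772916, 0.10267049, 0.0421519 ]), np.float64(0.0020060301564107756))
footR [ 0.5513 -0.0538  0.036 ] [ 0.554 -0.05   0.036] (array([ 0.55108712, -0.05372102,  0.04035378]), np.float64(0.0016325451351167526))
topL [0.7106 0.0747 0.095 ] [0.7053 0.0747 0.095 ] (array([0.70841235, 0.07544021, 0.09437217]), np.float64(0.004740042982586919))
topR [ 0.6735 -0.0853  0.095 ] [ 0.6774 -0.0841  0.095 ] (array([ 0.67442508, -0.08566085,  0.09691411]), np.float64(0.0030717560624178245))
sq side [ 0.60602686 -0.22221651  0.063     ]
[ 0.55682429 -0.19723669  0.063     ]
[ 0.55439251 -0.14461242  0.063     ]
[ 0.59789423 -0.11438296  0.063     ]
[ 0.64596844 -0.13924808  0.063     ]
[ 0.65028974 -0.19200201  0.063     ]
t [ 0.59977996 -0.22571075  0.063     ]
t [ 0.55289495 -0.20062503  0.063     ]
t [ 0.55002896 -0.14870771  0.063     ]
t [ 0.59393584 -0.1203953   0.063     ]
t [ 0.64129377 -0.14419257  0.063     ]
t [ 0.64429645 -0.19582064  0.063     ]
```

Cross-checked from both views: 
- Cassette centre is (0.4885, 0.264) with yaw 31°; its sides measure 128 x 87 mm, so it is the smaller one.
- Stage foot is (0.5715, 0.027) with yaw −13.2°.
- Carousel axis is (0.5995, −0.170) with the joint at about 3.44 rad, so the shorter way is anticlockwise by about 163°.

```bash
cat >> h.py <<'E'
Z=np.diag([1,-1,-1.])
def down(yang): # tool down, tool y at world angle yang (deg)
    a=np.radians(yang); y=np.array([np.cos(a),np.sin(a),0]); z=np.array([0,0,-1.]); return np.stack([np.cross(y,z),y,z],1)
Rs=(R.from_euler('z',-13.2,degrees=True)*R.from_euler('y',-25,degrees=True)).as_matrix()
foot=np.array([.5715,.027,.036])
def rel(p,Rm):
    o=sensors.get_obs(); R0=R.from_quat(o['tool_rot']).as_matrix()
    sh=R0.T@(np.array(p)-o['eef_pos']); rv=R.from_matrix(R0.T@Rm).as_rotvec()
    print('now',np.round(o['eef_pos'],4),'shift',np.round(sh,4),'rot',np.round(rv,4),'F',np.round(o['ft_force'],1),'q',np.round(o['joint_pos'],3),'w',round(float(o['grip_width']),4),'t',round(float(o['clock']),2))
E
python3 - <<'E'
from h import *
rel([.4885,.264,.10],down(31))
E
```

```text
now [0.1985 0.4583 0.2305] shift [-0.3433 -0.0628  0.1306] rot [-1.900e-03  6.000e-04  6.209e-01] F [ 0.5 -0.2  0.1] q [1.162 0.241 0.004 1.335 0.    1.571] w 0.0856 t 0.1
```

Call:
apply_moves(
  plan=[-0.343, -0.063, 0.131, -0.002, 0, 0.621, -0.343, -0.063, 0.131, -0.002, 0, 0.621, -0.343, -0.063, 0.131, -0.002, 0, 0.621, -0.343, -0.063, 0.131, -0.002, 0, 0.621, -0.343, -0.063, 0.131, -0.002, 0, 0.621, -0.343, -0.063, 0.131, -0.002, 0, 0.621, -0.343, -0.063, 0.131, -0.002, 0, 0.621, -0.343, -0.063, 0.131, -0.002, 0, 0.621, -0.343, -0.063, 0.131, -0.002, 0, 0.621, -0.343, -0.063, 0.131, -0.002, 0, 0.621, -0.343, -0.063, 0.131, -0.002, 0, 0.621, -0.343, -0.063, 0.131, -0.002, 0, 0.621],
  grip=0.06,
)

```text
clock: 1.1
eef_pos: [0.4878, 0.2644, 0.0998]
tool_rot: [0.493, 0.87, 0.0, -0.0]
ft_force: [-0.6, -0.2, -0.2]
grip_width: 0.0601
```

Run:
```python
from h import *
rel([.4885,.264,.013],down(31))
a=snap('top','top1')['pixels'];b=snap('side','side1')['pixels']
up=lambda i,x0,y0,w,h,f:cv2.cvtColor(cv2.convertScaleAbs(cv2.resize(i[y0:y0+h,x0:x0+w],None,fx=f,fy=f,interpolation=cv2.INTER_CUBIC),alpha=1.5),cv2.COLOR_RGB2BGR)
cv2.imwrite('pics/y4.png',np.hstack([up(a,200,190,100,100,4),up(b,220,140,100,100,4)]))
```

```text
now [0.4878 0.2644 0.0998] shift [-0.0008  0.0004  0.0868] rot [ 0.0001 -0.0012 -0.0007] F [-0.6 -0.2 -0.2] q [ 4.960e-01  4.370e-01 -7.000e-02  1.064e+00  1.000e-03  1.526e+00] w 0.0601 t 1.1
```

View pics/y4.png

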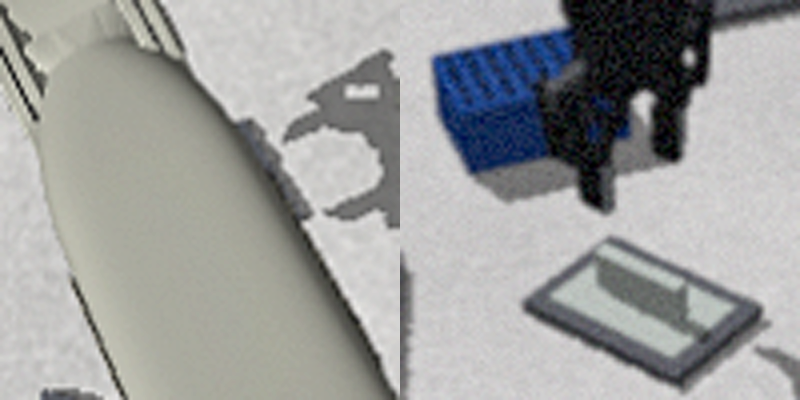

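The side view shows the open fingers straddling the fin (fin at about (640,285) in the crop). Next I descend and close.

Call:
apply_moves(
  plan=[0, 0, 0.03, 0, 0, 0, 0, 0, 0.06, 0, 0, 0, 0, 0, 0.075, 0, 0, 0, 0, 0, 0.085, 0, 0, 0, 0, 0, 0.086, 0, 0, 0],
)

```text
clock: 1.62
eef_pos: [0.4865, 0.2651, 0.0129]
tool_rot: [0.491, 0.871, -0.0, -0.001]
ft_force: [0.1, -0.8, 0.5]
grip_width: 0.0605
```

Call:
apply_moves(
  plan=[0, 0, 0, 0, 0, 0, 0, 0, 0, 0, 0, 0, 0, 0, 0, 0, 0, 0, 0, 0, 0, 0, 0, 0, 0, 0, 0, 0, 0, 0, 0, 0, 0, 0, 0, 0, 0, 0, 0, 0, 0, 0, 0, 0, 0, 0, 0, 0, 0, 0, 0, 0, 0, 0],
  grip=0.0,
)

```text
clock: 2.37
eef_pos: [0.4898, 0.2655, 0.0159]
tool_rot: [0.492, 0.87, 0.002, 0.001]
ft_force: [0.0, 0.8, 6.3]
grip_width: 0.0108
```

Call:
apply_moves(
  plan=[0, 0, -0.01, 0, 0, 0, 0, 0, -0.04, 0, 0, 0, 0, 0, -0.08, 0, 0, 0, 0, 0, -0.12, 0, 0, 0, 0, 0, -0.15, 0, 0, 0, 0, 0, -0.15, 0, 0, 0],
)

```text
clock: 2.87
eef_pos: [0.4921, 0.2664, 0.1724]
tool_rot: [0.493, 0.87, 0.007, 0.004]
ft_force: [0.6, 0.7, -0.8]
grip_width: 0.0112
```

Run:
```python
from h import *
P=foot+Rs@np.array([.075,0,.085+.013]); Rt=Rs@np.array([[0,1,0],[1,0,0],[0,0,-1.]]).T
# tool y=+stage x, z=-stage z, x = y x z
y=Rs[:,0];z=-Rs[:,2];Rt=np.stack([np.cross(y,z),y,z],1)
print(P); rel(P,Rt)
b=snap('side','side2')['pixels'];a=snap('top','top2')['pixels']
up=lambda i,x0,y0,w,h,f:cv2.cvtColor(cv2.convertScaleAbs(cv2.resize(i[y0:y0+h,x0:x0+w],None,fx=f,fy=f,interpolation=cv2.INTER_CUBIC),alpha=1.5),cv2.COLOR_RGB2BGR)
cv2.imwrite('pics/y5.png',np.hstack([up(a,200,190,100,100,4),up(b,200,90,140,140,400/140)]))
```

```text
[0.59735484 0.0209358  0.15651453]
now [0.4921 0.2664 0.1724] shift [-0.2646 -0.0363  0.0153] rot [-0.3999 -0.1737  0.757 ] F [ 0.6  0.7 -0.8] q [4.960e-01 3.770e-01 3.900e-02 1.218e+00 1.000e-03 1.526e+00] w 0.0112 t 2.87
```

View pics/y5.png

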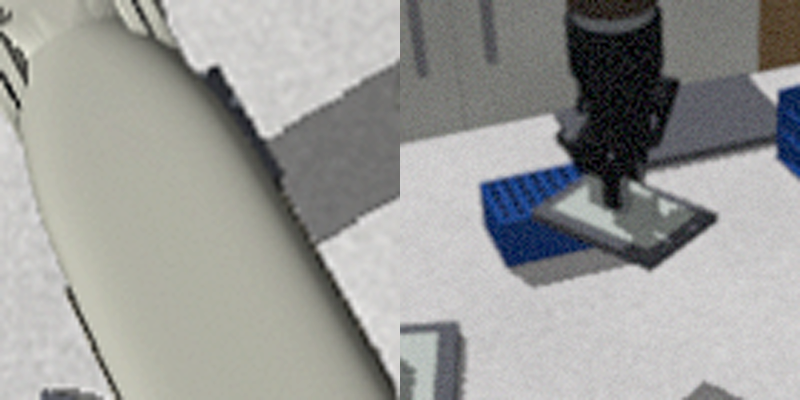

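The cassette is firmly held and lifted level (opening 11 mm on the 12 mm fin). I'll move to above the stage while tilting.

Call:
apply_moves(
  plan=[-0.013, -0.002, 0.001, -0.02, -0.009, 0.038, -0.04, -0.006, 0.002, -0.06, -0.026, 0.114, -0.079, -0.011, 0.005, -0.12, -0.052, 0.227, -0.119, -0.016, 0.007, -0.18, -0.078, 0.341, -0.159, -0.022, 0.009, -0.24, -0.104, 0.454, -0.198, -0.027, 0.011, -0.3, -0.13, 0.568, -0.232, -0.032, 0.013, -0.35, -0.152, 0.662, -0.252, -0.035, 0.015, -0.38, -0.165, 0.72, -0.265, -0.036, 0.015, -0.4, -0.174, 0.757, -0.265, -0.036, 0.015, -0.4, -0.174, 0.757, -0.265, -0.036, 0.015, -0.4, -0.174, 0.757, -0.265, -0.036, 0.015, -0.4, -0.174, 0.757],
)

```text
clock: 3.97
eef_pos: [0.5929, 0.0194, 0.1476]
tool_rot: [0.765, 0.609, 0.127, 0.167]
ft_force: [0.7, 0.1, -1.9]
grip_width: 0.0109
```

```bash
cat >> h.py <<'E'
y=Rs[:,0];z=-Rs[:,2];Rt=np.stack([np.cross(y,z),y,z],1)
def st(x,y,z): return foot+Rs@np.array([x,y,z])
def where():
    o=sensors.get_obs(); print('TCP in stage',np.round(Rs.T@(o['eef_pos']-foot),4),'F stage',np.round(Rs.T@o['ft_force'],1))
up=lambda i,x0,y0,w,h,f:cv2.cvtColor(cv2.convertScaleAbs(cv2.resize(i[y0:y0+h,x0:x0+w],None,fx=f,fy=f,interpolation=cv2.INTER_CUBIC),alpha=1.5),cv2.COLOR_RGB2BGR)
E
python3 - <<'E'
from h import *
where(); rel(st(.06,0,.03),Rt)
b=snap('side','side3')['pixels'];a=snap('top','top3')['pixels']
cv2.imwrite('pics/y6.png',np.hstack([up(a,280,130,130,130,3),up(b,300,110,130,130,3)]))
E
```

```text
TCP in stage [ 0.0676 -0.0025  0.0916] F stage [-0.2  0.2 -2. ]
now [0.5929 0.0194 0.1476] shift [ 0.0031 -0.0068  0.0617] rot [-0.0133  0.0081  0.0055] F [ 0.7  0.1 -1.9] q [ 0.106  0.209 -0.365  0.598 -0.144  1.874] w 0.0109 t 3.97
```

View pics/y6.png

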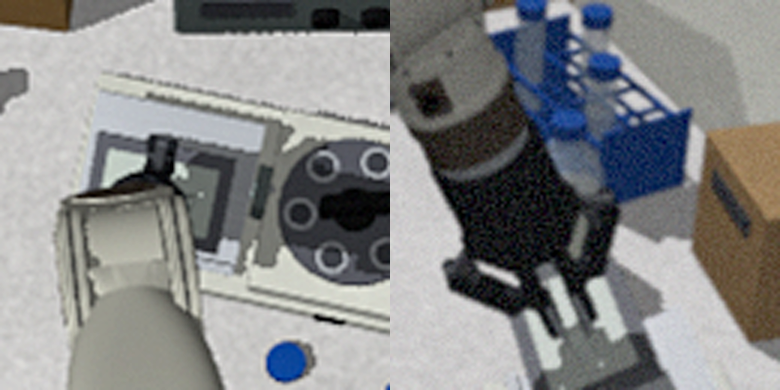

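Call:
apply_moves(
  plan=[0.001, -0.002, 0.015, -0.004, 0.002, 0.002, 0.002, -0.004, 0.03, -0.007, 0.004, 0.003, 0.003, -0.006, 0.045, -0.01, 0.006, 0.004, 0.003, -0.007, 0.056, -0.013, 0.008, 0.005, 0.003, -0.007, 0.062, -0.013, 0.008, 0.005, 0.003, -0.007, 0.062, -0.013, 0.008, 0.005, 0.003, -0.007, 0.062, -0.013, 0.008, 0.005],
)

```text
clock: 4.65
eef_pos: [0.6134, 0.0174, 0.0897]
tool_rot: [0.765, 0.606, 0.135, 0.171]
ft_force: [-0.6, -0.1, -1.9]
grip_width: 0.0108
```

Run:
```python
from h import *
where(); rel(st(.06,0,.02),Rt)
b=snap('side','side4')['pixels'];a=snap('top','top4')['pixels']
cv2.imwrite('pics/y7.png',np.hstack([up(a,296,145,100,90,4),up(b,320,200,100,90,4)]))
```

```text
TCP in stage [0.0617 0.0002 0.0305] F stage [-1.3 -0.2 -1.5]
now [0.6134 0.0174 0.0897] shift [-0.0003 -0.0017  0.0105] rot [ 0.0028 -0.0002 -0.0002] F [-0.6 -0.1 -1.9] q [ 0.096  0.31  -0.415  0.428 -0.136  1.868] w 0.0108 t 4.65
```

View pics/y7.png

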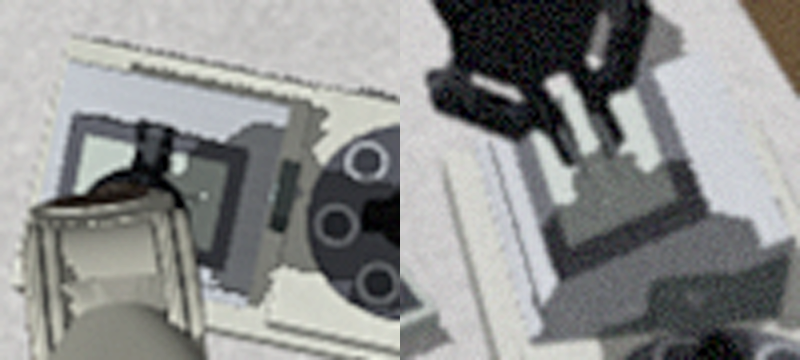

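Cassette edges are parallel to the stage (about 11.7° vs 11.3° in the image) and it sits about 5 mm left of centre. I'll descend in small steps.

Call:
apply_moves(
  plan=[-0.002, -0.001, 0.003, 0.003, 0, 0, -0.004, -0.001, 0.006, 0.003, 0, 0, -0.004, -0.001, 0.008, 0.003, 0, 0, -0.004, -0.001, 0.01, 0.003, 0, 0, -0.004, -0.001, 0.01, 0.003, 0, 0],
)

```text
clock: 5.17
eef_pos: [0.6155, 0.012, 0.0798]
tool_rot: [0.766, 0.606, 0.134, 0.169]
ft_force: [-0.2, -0.1, -1.6]
grip_width: 0.011
```

Run:
```python
from h import *
where()
```

```text
TCP in stage [ 0.0605 -0.0045  0.0201] F stage [-0.8 -0.1 -1.4]
```

Call:
apply_moves(
  plan=[0, 0, 0.001, 0, 0, 0, 0, 0, 0.002, 0, 0, 0, 0, 0, 0.003, 0, 0, 0, 0, 0, 0.004, 0, 0, 0, 0, 0, 0.004, 0, 0, 0],
)

```text
clock: 5.58
eef_pos: [0.6173, 0.0119, 0.0764]
tool_rot: [0.765, 0.606, 0.134, 0.17]
ft_force: [-0.6, 0.5, -2.4]
grip_width: 0.0108
```

Run:
```python
from h import *
where()
```

```text
TCP in stage [ 0.0606 -0.0043  0.0163] F stage [-1.7  0.4 -1.9]
```

Call:
apply_moves(
  plan=[0, 0, 0.001, 0, 0, 0, 0, 0, 0.002, 0, 0, 0, 0, 0, 0.003, 0, 0, 0, 0, 0, 0.003, 0, 0, 0],
)

```text
clock: 5.92
eef_pos: [0.6178, 0.0118, 0.0757]
tool_rot: [0.765, 0.606, 0.135, 0.17]
ft_force: [-13.7, 1.9, 13.7]
grip_width: 0.011
```

Run:
```python
from h import *
where()
```

```text
TCP in stage [ 0.0608 -0.0043  0.0155] F stage [-6.7 -1.3 18.2]
```

Contact is at TCP height about 16 mm, as expected. I'll back off most of the pressure and slide down towards the ledge.

Call:
apply_moves(
  plan=[0, 0, -0.002, 0, 0, 0, 0, -0.003, -0.002, 0, 0, 0, 0, -0.006, -0.002, 0, 0, 0, 0, -0.009, -0.002, 0, 0, 0, 0, -0.011, -0.002, 0, 0, 0, 0, -0.011, -0.002, 0, 0, 0],
)

```text
clock: 6.42
eef_pos: [0.6079, 0.0141, 0.071]
tool_rot: [0.765, 0.606, 0.135, 0.17]
ft_force: [-1.4, -0.2, 1.4]
grip_width: 0.0111
```

Run:
```python
from h import *
where()
```

```text
TCP in stage [ 0.0496 -0.0042  0.0155] F stage [-0.6 -0.5  1.8]
```

Call:
apply_moves(
  plan=[0, -0.001, 0, 0, 0, 0, 0, -0.002, 0, 0, 0, 0, 0, -0.003, 0, 0, 0, 0, 0, -0.004, 0, 0, 0, 0, 0, -0.004, 0, 0, 0, 0],
)

```text
clock: 6.83
eef_pos: [0.6047, 0.0148, 0.0695]
tool_rot: [0.765, 0.606, 0.135, 0.17]
ft_force: [0.8, -0.3, 0.2]
grip_width: 0.0108
```

Run:
```python
from h import *
where()
```

```text
TCP in stage [ 0.0459 -0.0043  0.0155] F stage [ 0.8 -0.1 -0.1]
```

Call:
apply_moves(
  plan=[0, -0.001, 0, 0, 0, 0, 0, -0.002, 0, 0, 0, 0, 0, -0.003, 0, 0, 0, 0, 0, -0.003, 0, 0, 0, 0],
)

```text
clock: 7.17
eef_pos: [0.6045, 0.0149, 0.0697]
tool_rot: [0.765, 0.605, 0.136, 0.172]
ft_force: [5.8, -2.5, -1.6]
grip_width: 0.0112
```

Run:
```python
from h import *
where()
```

```text
TCP in stage [ 0.0458 -0.0042  0.0159] F stage [ 5.  -1.1 -4. ]
```

It stopped at the ledge (stage x of TCP 45.8 mm). I'll press slightly more, then open.

Call:
apply_moves(
  plan=[0, -0.001, 0, 0, 0, 0, 0, -0.002, 0, 0, 0, 0, 0, -0.002, 0, 0, 0, 0],
)

```text
clock: 7.42
eef_pos: [0.6043, 0.0149, 0.07]
tool_rot: [0.765, 0.605, 0.137, 0.173]
ft_force: [8.9, -2.9, -1.5]
grip_width: 0.011
```

Call:
apply_moves(
  plan=[0, 0, 0, 0, 0, 0, 0, 0, 0, 0, 0, 0, 0, 0, 0, 0, 0, 0, 0, 0, 0, 0, 0, 0, 0, 0, 0, 0, 0, 0],
  grip=0.03,
)

```text
clock: 7.83
eef_pos: [0.5993, 0.016, 0.0666]
tool_rot: [0.765, 0.606, 0.134, 0.169]
ft_force: [-0.0, -0.2, 1.1]
grip_width: 0.0299
```

Run:
```python
from h import *
where()
rel(st(.045,-.004,.1),Rt)
b=snap('side','side5')['pixels'];a=snap('top','top5')['pixels']
cv2.imwrite('pics/y8.png',np.hstack([up(a,296,145,100,90,4),up(b,320,200,100,90,4)]))
```

```text
TCP in stage [ 0.0397 -0.0043  0.0153] F stage [ 0.5 -0.2  1. ]
now [0.5993 0.016  0.0666] shift [ 0.0003  0.0051 -0.0847] rot [-0.0014  0.0002 -0.0006] F [-0.  -0.2  1.1] q [ 0.095  0.322 -0.473  0.361 -0.135  1.868] w 0.0299 t 7.83
```

View pics/y8.png

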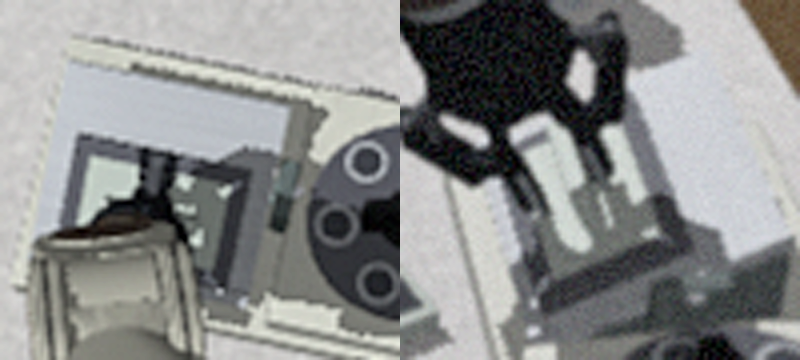

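Call:
apply_moves(
  plan=[0, 0.003, 0, 0, 0, 0, 0, 0.006, 0, 0, 0, 0, 0, 0.006, -0.02, 0, 0, 0, 0, 0.006, -0.05, 0, 0, 0, 0, 0.006, -0.085, 0, 0, 0, 0, 0.03, -0.085, 0, 0, 0, 0, 0.069, -0.085, 0, 0, 0, 0, 0.077, -0.085, 0, 0, 0, 0, 0.077, -0.085, 0, 0, 0],
  grip=0.03,
)

```text
clock: 8.68
eef_pos: [0.6369, 0.0076, 0.1801]
tool_rot: [0.765, 0.605, 0.137, 0.172]
ft_force: [0.2, 0.8, -0.2]
grip_width: 0.0302
```

Run:
```python
from h import *
where()
rel(st(.115,-.004,.006),Rt)
b=snap('side','side6')['pixels'];a=snap('top','top6')['pixels']
cv2.imwrite('pics/y9.png',np.hstack([up(a,296,145,100,90,4),up(b,320,200,100,90,4)]))
```

```text
TCP in stage [ 0.1226 -0.0039  0.1018] F stage [-0.1  0.8 -0.2]
now [0.6369 0.0076 0.1801] shift [-0.0002 -0.0082  0.0957] rot [ 0.0067 -0.0012 -0.0029] F [ 0.2  0.8 -0.2] q [ 0.072  0.242 -0.236  0.667 -0.127  1.849] w 0.0302 t 8.68
```

View pics/y9.png

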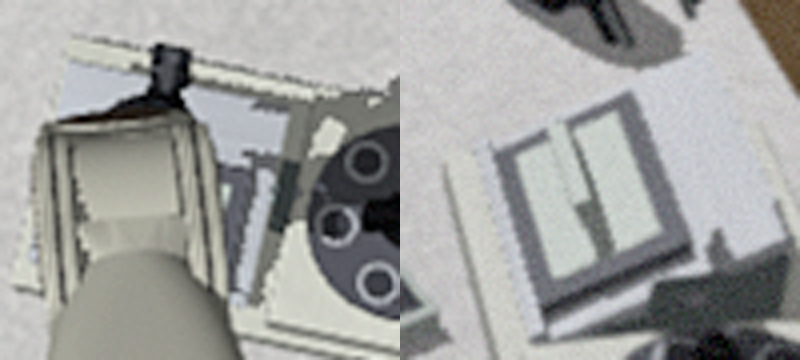

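The cassette lies flat along the ledge (side crop: lower edge runs (497,150)→(545,320), parallel to the ledge). I'll give a gentle nudge on its upper edge with closed fingers.

Call:
apply_moves(
  plan=[0, -0.005, 0.02, 0.007, 0, -0.003, 0, -0.005, 0.045, 0.007, 0, -0.003, 0, -0.005, 0.06, 0.007, 0, -0.003, 0, -0.005, 0.07, 0.007, 0, -0.003, 0, -0.005, 0.08, 0.007, 0, -0.003, 0, -0.005, 0.086, 0.007, 0, -0.003, 0, -0.005, 0.09, 0.007, 0, -0.003, 0, -0.005, 0.094, 0.007, 0, -0.003, 0, -0.005, 0.094, 0.007, 0, -0.003],
  grip=0.0,
)

```text
clock: 9.53
eef_pos: [0.6673, 0.0001, 0.0893]
tool_rot: [0.765, 0.608, 0.132, 0.167]
ft_force: [-0.1, -0.1, 0.4]
grip_width: 0.0002
```

Run:
```python
from h import *
where()
rel(st(.11,-.004,.006),Rt)
```

```text
TCP in stage [ 0.1127 -0.0043  0.0063] F stage [ 0.1 -0.1  0.4]
now [6.673e-01 1.000e-04 8.930e-02] shift [ 0.0003 -0.0027  0.0003] rot [-0.007   0.0001  0.002 ] F [-0.1 -0.1  0.4] q [ 0.053  0.401 -0.269  0.487 -0.117  1.828] w 0.0002 t 9.53
```

Call:
apply_moves(
  plan=[0, -0.002, 0, -0.007, 0, 0.002, 0, -0.004, 0, -0.007, 0, 0.002, 0, -0.006, 0, -0.007, 0, 0.002, 0, -0.007, 0, -0.007, 0, 0.002, 0, -0.008, 0, -0.007, 0, 0.002],
)

```text
clock: 9.95
eef_pos: [0.6601, 0.0018, 0.0865]
tool_rot: [0.765, 0.606, 0.135, 0.17]
ft_force: [0.6, 0.3, -0.5]
grip_width: 0.0
```

Run:
```python
from h import *
where()
b=snap('side','side7')['pixels']
cv2.imwrite('pics/y10.png',up(b,320,180,110,110,5))
```

```text
TCP in stage [ 0.1047 -0.0043  0.0069] F stage [ 0.2  0.5 -0.7]
```

View pics/y10.png

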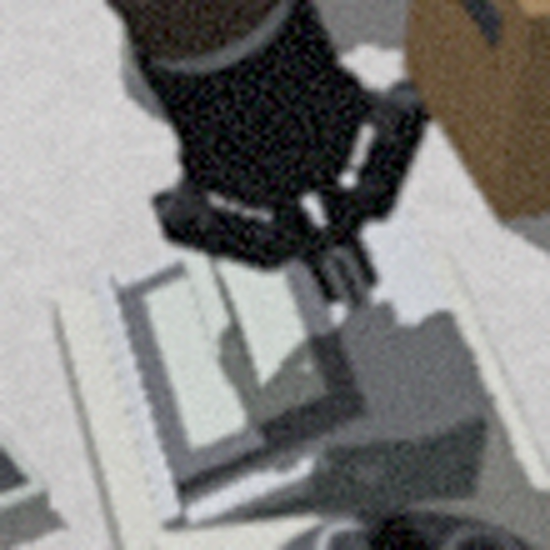

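Call:
apply_moves(
  plan=[0, -0.001, 0, 0, 0, 0, 0, -0.002, 0, 0, 0, 0, 0, -0.003, 0, 0, 0, 0, 0, -0.004, 0, 0, 0, 0, 0, -0.004, 0, 0, 0, 0],
)

```text
clock: 10.42
eef_pos: [0.6564, 0.0025, 0.0843]
tool_rot: [0.765, 0.606, 0.134, 0.17]
ft_force: [0.7, -0.0, -1.4]
grip_width: -0.0
```

Run:
```python
from h import *
where()
```

```text
TCP in stage [ 0.1004 -0.0045  0.0065] F stage [-0.   0.1 -1.6]
```

Call:
apply_moves(
  plan=[0, -0.001, 0, 0, 0, 0, 0, -0.002, 0, 0, 0, 0, 0, -0.003, 0, 0, 0, 0, 0, -0.003, 0, 0, 0, 0],
)

```text
clock: 10.75
eef_pos: [0.654, 0.0032, 0.0832]
tool_rot: [0.765, 0.606, 0.135, 0.17]
ft_force: [-0.8, -0.4, 0.4]
grip_width: -0.0001
```

Run:
```python
from h import *
where()
```

```text
TCP in stage [ 0.0976 -0.0043  0.0066] F stage [-0.4 -0.5  0.7]
```

Call:
apply_moves(
  plan=[0, -0.001, 0, 0, 0, 0, 0, -0.002, 0, 0, 0, 0, 0, -0.003, 0, 0, 0, 0, 0, -0.003, 0, 0, 0, 0],
)

```text
clock: 11.08
eef_pos: [0.6534, 0.0034, 0.0837]
tool_rot: [0.765, 0.606, 0.136, 0.171]
ft_force: [4.8, -2.0, 1.4]
grip_width: 0.0002
```

Run:
```python
from h import *
where()
```

```text
TCP in stage [ 0.0974 -0.0043  0.0072] F stage [ 5.3 -0.8 -0.9]
```

Call:
apply_moves(
  plan=[0, -0.001, 0, 0, 0, 0, 0, -0.002, 0, 0, 0, 0, 0, -0.003, 0, 0, 0, 0, 0, -0.004, 0, 0, 0, 0, 0, -0.004, 0, 0, 0, 0],
)

```text
clock: 11.5
eef_pos: [0.6529, 0.0035, 0.0846]
tool_rot: [0.765, 0.605, 0.138, 0.174]
ft_force: [8.1, -3.7, 1.5]
grip_width: -0.0
```

Run:
```python
from h import *
where()
```

```text
TCP in stage [ 0.0973 -0.0043  0.0083] F stage [ 8.5 -1.8 -2.3]
```

Not moving under 9 N, so it is seated. I'll retreat and go to the carousel.

Call:
apply_moves(
  plan=[0, 0.008, 0, 0, 0, 0, 0, 0.018, 0, 0, 0, 0, 0, 0.022, -0.01, 0, 0, 0, 0, 0.022, -0.04, 0, 0, 0, 0, 0.022, -0.08, 0, 0, 0, 0, 0.022, -0.11, 0, 0, 0, 0, 0.022, -0.12, 0, 0, 0, 0, 0.022, -0.12, 0, 0, 0],
)

```text
clock: 12.17
eef_pos: [0.6182, 0.0123, 0.2015]
tool_rot: [0.765, 0.606, 0.136, 0.17]
ft_force: [-0.2, -0.1, -0.7]
grip_width: 0.0002
```

Run:
```python
from h import *
where(); rel([.5995,-.1704,.16],down(3.7))
```

```text
TCP in stage [ 0.1142 -0.0037  0.1293] F stage [-0.5 -0.2 -0.6]
now [0.6182 0.0123 0.2015] shift [-0.1822  0.0036  0.0472] rot [ 0.4372  0.063  -0.2897] F [-0.2 -0.1 -0.7] q [ 0.084  0.191 -0.241  0.717 -0.13   1.856] w 0.0002 t 12.17
```

Call:
apply_moves(
  plan=[-0.02, 0, 0.003, 0.04, 0.006, -0.03, -0.055, 0.001, 0.012, 0.12, 0.018, -0.08, -0.09, 0.002, 0.02, 0.2, 0.03, -0.14, -0.125, 0.003, 0.03, 0.29, 0.042, -0.19, -0.155, 0.003, 0.04, 0.37, 0.054, -0.25, -0.175, 0.004, 0.045, 0.42, 0.06, -0.28, -0.182, 0.004, 0.047, 0.437, 0.063, -0.29, -0.182, 0.004, 0.047, 0.437, 0.063, -0.29, -0.182, 0.004, 0.047, 0.437, 0.063, -0.29],
  grip=0.05,
)

```text
clock: 12.92
eef_pos: [0.5983, -0.1703, 0.1551]
tool_rot: [0.684, 0.729, -0.002, -0.003]
ft_force: [0.8, -0.2, 0.6]
grip_width: 0.0497
```

Run:
```python
from h import *
rel([.5995,-.1704,.07],down(3.7))
b=snap('side','side8')['pixels'];a=snap('top','top8')['pixels']
cv2.imwrite('pics/y11.png',np.hstack([up(a,296,145,130,110,3),up(b,320,200,130,110,3)]))
```

```text
now [ 0.5983 -0.1703  0.1551] shift [-0.0003  0.0017  0.0851] rot [-0.0068 -0.0014 -0.0015] F [ 0.8 -0.2  0.6] q [-2.770e-01  5.270e-01  2.300e-01  1.280e+00 -1.000e-03  1.231e+00] w 0.0497 t 12.92
```

View pics/y11.png

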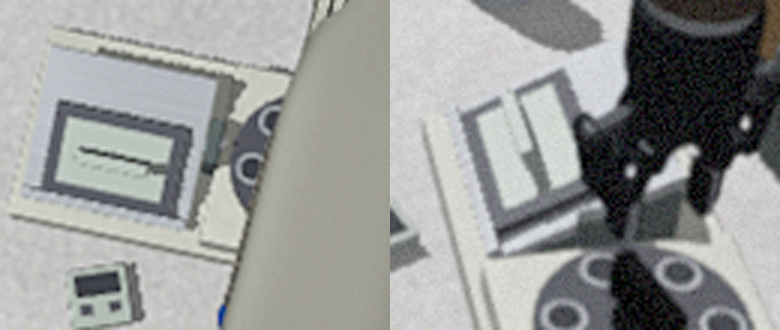

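Top view: the cassette sits on the stage against the ledge, its lower edge (45,205)→(178,228) running along the ledge. Next I grip the carousel bar.

Call:
apply_moves(
  plan=[0, 0.001, 0.025, -0.007, 0, 0, 0, 0.001, 0.055, -0.007, 0, 0, 0, 0.001, 0.072, -0.007, 0, 0, 0, 0.001, 0.082, -0.007, 0, 0, 0, 0.001, 0.084, -0.007, 0, 0],
)

```text
clock: 13.43
eef_pos: [0.5983, -0.169, 0.0719]
tool_rot: [0.683, 0.73, 0.0, -0.0]
ft_force: [0.2, -0.6, -1.2]
grip_width: 0.0498
```

Call:
apply_moves(
  plan=[0, 0, 0, 0, 0, 0, 0, 0, 0, 0, 0, 0, 0, 0, 0, 0, 0, 0, 0, 0, 0, 0, 0, 0, 0, 0, 0, 0, 0, 0, 0, 0, 0, 0, 0, 0, 0, 0, 0, 0, 0, 0],
  grip=0.0,
)

```text
clock: 14.02
eef_pos: [0.5996, -0.171, 0.0756]
tool_rot: [0.684, 0.729, 0.001, 0.002]
ft_force: [-3.7, 1.3, 6.5]
grip_width: 0.0149
```

Run:
```python
from h import *
rel([.5995,-.1704,.07],down(3.7))
```

```text
now [ 0.5996 -0.171   0.0756] shift [ 0.0006 -0.0001  0.0056] rot [ 0.0038  0.0011 -0.0009] F [-3.7  1.3  6.5] q [-0.278  0.581  0.103  1.09   0.     1.229] w 0.0149 t 14.02
```

Gripped (15 mm on the 16 mm bar). I'll turn anticlockwise, which is negative about tool z.

Call:
apply_moves(
  plan=[0, 0, 0, 0, 0, -0.03, 0, 0, 0, 0, 0, -0.1, 0, 0, 0, 0, 0, -0.17, 0, 0, 0, 0, 0, -0.24, 0, 0, 0, 0, 0, -0.3, 0, 0, 0, 0, 0, -0.3],
)

```text
clock: 14.52
eef_pos: [0.5997, -0.1709, 0.0756]
tool_rot: [0.567, 0.824, 0.001, 0.002]
ft_force: [-4.5, 1.4, 4.7]
grip_width: 0.015
```

Run:
```python
from h import *
rel([.5996,-.171,.0756],down(3.7)); print(sensors.get_obs()['ft_torque'])
b=snap('side','side9')['pixels']
cv2.imwrite('pics/y12.png',up(b,340,240,130,120,4))
```

```text
now [ 0.5997 -0.1709  0.0756] shift [-0.     -0.0002 -0.    ] rot [0.0038 0.0016 0.3014] F [-4.5  1.4  4.7] q [-0.278  0.581  0.103  1.089  0.     0.927] w 0.015 t 14.52
[0.16999942 0.99959629 0.11497208]
```

View pics/y12.png

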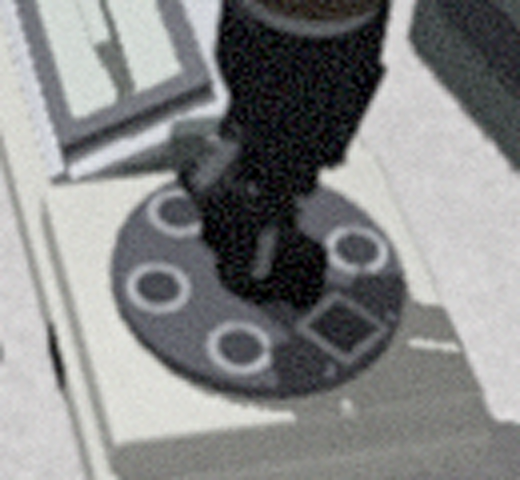

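The square window moved anticlockwise with the tool, now at crop (343,325). Continuing.

Call:
apply_moves(
  plan=[0, 0, 0, 0, 0, -0.07, 0, 0, 0, 0, 0, -0.17, 0, 0, 0, 0, 0, -0.27, 0, 0, 0, 0, 0, -0.37, 0, 0, 0, 0, 0, -0.47, 0, 0, 0, 0, 0, -0.57, 0, 0, 0, 0, 0, -0.67, 0, 0, 0, 0, 0, -0.77, 0, 0, 0, 0, 0, -0.87, 0, 0, 0, 0, 0, -0.97, 0, 0, 0, 0, 0, -1.07, 0, 0, 0, 0, 0, -1.15],
)

```text
clock: 15.57
eef_pos: [0.6, -0.1706, 0.0756]
tool_rot: [0.026, 1.0, 0.0, 0.002]
ft_force: [-2.9, 2.6, 5.6]
grip_width: 0.0151
```

Call:
apply_moves(
  plan=[0, 0, 0, 0, 0, -0.07, 0, 0, 0, 0, 0, -0.17, 0, 0, 0, 0, 0, -0.27, 0, 0, 0, 0, 0, -0.37, 0, 0, 0, 0, 0, -0.47, 0, 0, 0, 0, 0, -0.57, 0, 0, 0, 0, 0, -0.67, 0, 0, 0, 0, 0, -0.77, 0, 0, 0, 0, 0, -0.87, 0, 0, 0, 0, 0, -0.97, 0, 0, 0, 0, 0, -1.07, 0, 0, 0, 0, 0, -1.15],
)

```text
clock: 16.57
eef_pos: [0.5998, -0.1702, 0.0756]
tool_rot: [-0.522, 0.853, -0.001, 0.002]
ft_force: [-3.4, 2.1, 6.4]
grip_width: 0.0151
```

Run:
```python
from h import *
rel([.5996,-.171,.0756],down(3.7+163.1))
b=snap('side','side10')['pixels'];a=snap('top','top10')['pixels']
cv2.imwrite('pics/y13.png',np.hstack([up(a,350,150,100,100,4),up(b,340,230,100,100,4)]))
```

```text
now [ 0.5998 -0.1702  0.0756] shift [ 0.0008 -0.0002  0.    ] rot [-0.0036  0.0022 -0.2428] F [-3.4  2.1  6.4] q [-0.277  0.581  0.103  1.09   0.002 -1.375] w 0.0151 t 16.57
```

View pics/y13.png

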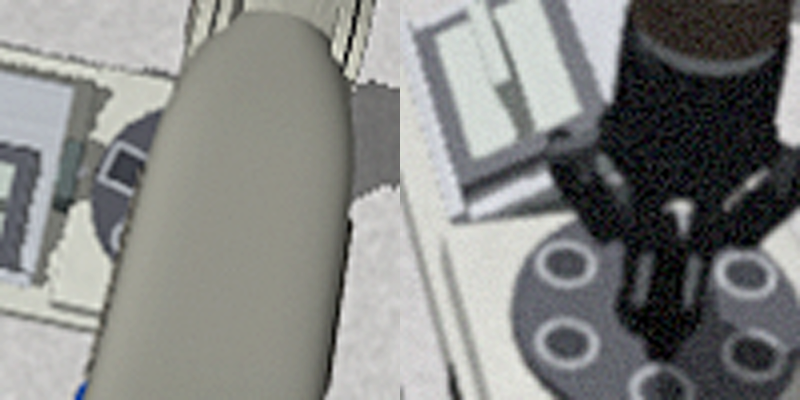

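The square window is at crop (125,168) in the top view, short of the hood. About 0.24 rad remains.

Call:
apply_moves(
  plan=[0, 0, 0, 0, 0, -0.06, 0, 0, 0, 0, 0, -0.12, 0, 0, 0, 0, 0, -0.18, 0, 0, 0, 0, 0, -0.23, 0, 0, 0, 0, 0, -0.243, 0, 0, 0, 0, 0, -0.243, 0, 0, 0, 0, 0, -0.243],
)

```text
clock: 17.25
eef_pos: [0.5997, -0.1702, 0.0756]
tool_rot: [-0.62, 0.785, -0.001, 0.002]
ft_force: [-3.3, 2.3, 7.1]
grip_width: 0.0152
```

Call:
apply_moves(
  plan=[0, 0, 0, 0, 0, 0, 0, 0, 0, 0, 0, 0, 0, 0, 0, 0, 0, 0, 0, 0, 0, 0, 0, 0],
  grip=0.04,
)

```text
clock: 17.58
eef_pos: [0.6004, -0.1712, 0.0738]
tool_rot: [-0.619, 0.785, -0.002, 0.001]
ft_force: [-0.5, -0.6, -0.3]
grip_width: 0.0399
```

Call:
apply_moves(
  plan=[0, 0, -0.01, 0, 0, 0, 0, 0, -0.04, 0, 0, 0, 0, 0, -0.08, 0, 0, 0, 0, 0, -0.12, 0, 0, 0, 0, 0, -0.15, 0, 0, 0, 0, 0, -0.15, 0, 0, 0],
)

```text
clock: 18.08
eef_pos: [0.6031, -0.172, 0.233]
tool_rot: [-0.619, 0.785, -0.007, 0.006]
ft_force: [0.8, -0.7, 0.9]
grip_width: 0.0401
```

Run:
```python
from h import *
rel([.35,-.25,.3],down(3.7+163.1))
```

```text
now [ 0.6031 -0.172   0.233 ] shift [ 0.1348  0.2268 -0.0712] rot [-0.0186 -0.0005 -0.0044] F [ 0.8 -0.7  0.9] q [-0.278  0.485  0.365  1.431  0.    -1.614] w 0.0401 t 18.08
```

Withdraw sideways so that both cameras have a free view.

Call:
apply_moves(
  plan=[0.015, 0.025, -0.01, 0, 0, 0, 0.03, 0.05, -0.02, 0, 0, 0, 0.05, 0.08, -0.03, 0, 0, 0, 0.07, 0.11, -0.04, 0, 0, 0, 0.09, 0.145, -0.05, 0, 0, 0, 0.11, 0.18, -0.06, 0, 0, 0, 0.125, 0.21, -0.068, 0, 0, 0, 0.135, 0.227, -0.071, 0, 0, 0, 0.135, 0.227, -0.071, 0, 0, 0],
)

```text
clock: 18.83
eef_pos: [0.3441, -0.2502, 0.2958]
tool_rot: [-0.618, 0.786, -0.003, 0.001]
ft_force: [0.6, 0.3, -0.2]
grip_width: 0.0399
```

Run:
```python
from h import *
b=snap('side','side11')['pixels'];a=snap('top','top11')['pixels']
cv2.imwrite('pics/y14.png',up(a,296,145,145,100,5.5)); cv2.imwrite('pics/y15.png',up(b,320,200,145,145,4))
print(sensors.get_obs()['clock'])
```

```text
18.9333
```

View pics/y14.png

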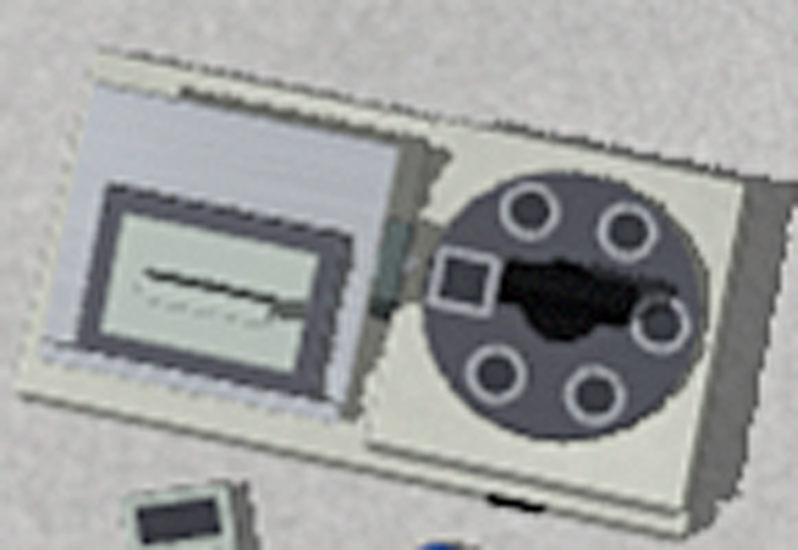

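View pics/y15.png

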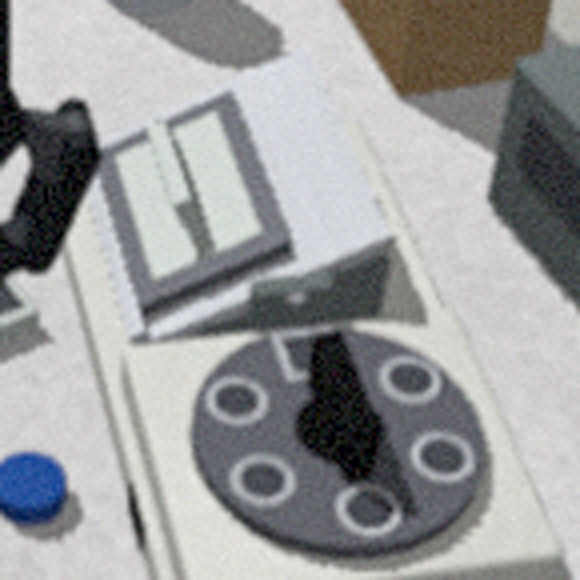

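Run:
```python
from h import *
t=load('top11'); s=load('side11')
f=lambda p:(296+(p[0]+.5)/5.5-.5,145+(p[1]+.5)/5.5-.5)
g=lambda p:(320+(p[0]+.5)/4-.5,200+(p[1]+.5)/4-.5)
W=np.array([onz(t,*f(p),.063)[:2] for p in [(464,281),(528,210),(627,231),(660,322),(595,396),(496,374)]])
c=W.mean(0); d=W-c; ang=np.degrees(np.unwrap(np.arctan2(d[:,1],d[:,0]))); print(c,np.linalg.norm(d,axis=1).round(4),(ang+60*np.arange(6)).round(1),'target 76.8')
S=np.array([onz(s,*g(p),.063)[:2] for p in [(410,379),(443,457),(369,508),(264,480),(237,400)]])
c2=(S[0]+S[3]+S[1]+S[4])/4; print('side',c2,[round(float(np.degrees(np.arctan2(*(p-c2)[::-1]))),1) for p in S], 'opp->',np.degrees(np.arctan2(*(c2-S[2])[::-1])))
# deck edge directions at z .052 (top), stage corners, hood
def L(n,p,q,z): 
    a,b=onz(t,*f(p),z),onz(t,*f(q),z); v=b-a; print(n,np.degrees(np.arctan2(v[1],v[0])).round(1),a.round(4),b.round(4))
L('deck right',(690,505),(745,183),.052); L('deck front',(690,505),(370,440),.052); L('body front',(685,535),(20,393),0.0) 
L('body back',(800,183),(95,50),.0)
hood=onz(t,*f((393,262)),.078);print('hood',hood, 'dir from car', np.degrees(np.arctan2(hood[1]-c[1],hood[0]-c[0])))
# cassette top-face corners (z=10mm over stage plane): intersect
def onst(c,u,v,h):
    o,dd=ray(c,u,v); n=Rs[:,2]; P0=foot+n*h; k=n@(P0-o)/(n@dd); return (Rs.T@(o+k*dd-foot)*1000).round(1)
for n,p in [('UL',(110,183)),('UR',(353,236)),('LR',(325,402)),('LL',(80,345))]: print(n,onst(t,*f(p),.01))
for n,p in [('L foot',(105,150)),('near low',(143,305)),('near up',(292,242)),('far up',(233,93))]: print('side',n,onst(s,*g(p),.01))
for n,p in [('ledge top L',(42,358)),('ledge R',(340,418)),]: print(n,onst(t,*f(p),.009))
```

```text
[ 0.59792696 -0.17124201] [0.0527 0.0534 0.053  0.0529 0.0536 0.053 ] [76.6 77.3 76.7 77.3 76.7 76.9] target 76.8
side [ 0.60183632 -0.16780481] [16.9, -43.5, -103.2, -163.1, 136.4] opp-> 76.79100600095786
deck right -12.3 [ 0.4896 -0.2358  0.052 ] [ 0.6659 -0.2741  0.052 ]
deck front 77.4 [ 0.4896 -0.2358  0.052 ] [ 0.5271 -0.0685  0.052 ]
body front 76.8 [ 0.4839 -0.2411  0.    ] [0.5683 0.1183 0.    ]
body back 78.0 [ 0.682  -0.3149  0.    ] [0.7652 0.0756 0.    ]
hood [ 0.61675503 -0.08154773  0.078     ] dir from car 78.14495246657631
UL [90.5 58.7 10. ]
UR [ 89.4 -72.   10. ]
LR [ -0.3 -75.7  10. ]
LL [ 2.3 58.  10. ]
side L foot [10.  60.6 10. ]
side near low [  4.4 -66.1  10. ]
side near up [ 91.8 -68.   10. ]
side far up [91.8 59.5 10. ]
ledge top L [-9.  76.8  9. ]
ledge R [ -7.3 -85.3   9. ]
```

Run:
```python
from h import *
a=load('top0')['pixels'];b=load('top11')['pixels']
for n,(x,y,w,h) in dict(timer=(318,232,26,26),cap_a=(366,242,20,18),bottle=(230,145,30,38),tip=(150,218,38,50)).items():
    g=lambda i:cv2.cvtColor(i[y:y+h,x:x+w],cv2.COLOR_RGB2GRAY).astype(np.float64)
    print(n,np.round(cv2.phaseCorrelate(g(a),g(b))[0],2))
print(bot.job_done())
```

```text
timer [0.63 0.57]
cap_a [-0.26 -0.21]
bottle [-0.    0.05]
tip [ 0.02 -0.02]
the job is handed in; nothing more can be done
None
```

I handed the job in at about 19 s of the 64 s allowed. The cassette is on the stage against the ledge, and the square window faces the light hood. No verdict was reported, so what follows rests on my own checks.

- **Cassette:** I gripped the smaller cassette by its fin, tilted it to the slope and touched it down with about 18 N. I then slid it to the ledge with about 9 N, released it and nudged its upper edge with closed fingers. It did not move under about 9 N.
- **Cassette position:** The last pictures put it about 4–9 mm off centre along the ledge and within about 1° of it. They are too coarse to prove a gap under 1.5 mm; that rests on the firm stop at the ledge.
- **Carousel:** It started at about 3.44 rad and I turned it anticlockwise (the shorter way) by about 163°. The window now points at 76.9° (top view) and 76.8° (side view), against 76.8° intended. My separate readings of the viewer's edges and the hood gave 76.8–78.1°, so any error is about 1°, against 7° allowed.
- **Other things on the bench:** I compared first and last pictures for the timer, one cap, the clear bottle and the tip box. The largest shift was under 1 pixel (about 2–3 mm, within noise). I did not check the second cap and the amber jar this way, but the arm never went down near them.
- **Disagreement:** The two cameras differed by about 4–5 mm in position, so I averaged them and relied on contact forces for the final seating. One corner reading of the cassette in the last side view was also off, because the gripper was in front of it.

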